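# Close up the board tester and start the test

### The arm

A 7-joint arm with a two-finger parallel gripper is mounted at the origin on the work surface. World frame = base frame: x ahead of the robot, y to its left, z up, the work surface at z = 0. Lengths are in m, angles in rad, forces in N, time in s.
With the tool pointing down it reaches from about 0.425 to 0.95 m from the base axis. Payload 4.7 kg.
Tool frame: the origin (TCP) lies between the finger pads; the fingertips stand 17 mm ahead of it and the grasp point (between the pads) lies 2 mm behind it; z points along the fingers, y is the line along which they close (so a half turn about z gives the same grasp; the last joint's range is limited). The gripper opens to 87 mm and grips with 3 to 60 N. Pads are 19 mm wide; open, the fingers measure 117 mm over their backs; the gripper's body (75 mm by 190 mm) begins 51 mm behind the grasp point.
Start: joints at [1.161, 0.469, -0.049, 1.532, 0.024, 1.141, -0.082], TCP at [0.251, -0.627, 0.24] pointing down, gripper open.
Joint ranges: [-2.59, 2.59], [-0.33, 1.99], [-1.39, 1.29], [0.1, 2.45], [-1.04, 4.18], [0.21, 1.99], [-2.66, 2.66]. Speed limits (rad/s): [2.57, 2.57, 3.14, 3.14, 3.14, 3.14, 3.14].

### API

Orientations are given as a rotation vector (axis times angle).
In Python, from workcell import sense, capture, camera_params, job, spotter gives the robot as it stands. The module is installed in compiled form; this text tells all that it offers.
- The arm moves only by the shell command python3 -m inch 'ROWS' [FORCE]. ROWS is JSON, a list that holds one entry, the list of rows, each a list of 7 numbers: the turn, a rotation vector about the tool's x, y, z in degrees, then the shift along the tool's x, y, z in m, then the closure, from -1 (fully open) to 1 (shut). In form: [[[wx, wy, wz, tx, ty, tz, gripper], ...]]. A call has 1 to 10 rows; each row shifts and turns the commanded pose from where the row before left it, along the tool's axes as they then stand; what a row does not reach is not made up. A row lasts 1/10 s, in which the tool goes at most 50 mm and 8.59 degrees, less where a joint would pass 70% of its speed; a pose out of reach is approached as far as the arm can. A call with a gripper value outside its range is refused whole. The fingers move at their own pace and stop on an object; FORCE is the grip in N (left out, the last holds). Time passes only in rows, so rows that do not move let the fingers close. It gives the time, the measured TCP pose, the force, the opening and the grip force at its end, in the units of the state.
- sense(): the state, without advancing time (a new reading comes with each control period).
- capture(name): name is "scene" or "top" or "wrist"; returns (picture, depth): 420x560x3 uint8, red, green, blue; 420x560 float32, m along the optical axis (not along the pixel's ray), 0 where there is no reading.
- camera_params(name): a dict with "fx", "fy", "cx", "cy" (pixels), "D" ([k1, k2, p1, p2, k3] as OpenCV has them; the pictures are not rectified), "world_to_cam" (4x4, takes a point from world to camera coordinates). Camera axes: x right, y up, looking along -z (the intrinsics and any distortion apply to the point x, -y, -z); pixel columns grow to the right and rows downward; lengths in m; the calibration is good to about 2 mm. A picture is of the moment at which its call begins: read the wrist's pose just before it. camera_params takes no time and is no camera call; for the wrist camera it gives the pose at the moment of the call.
- job.job_done(): hands the job in; it is judged then, once.
Trained networks look in the newest picture that a camera, given by its name, has taken for a name from the list of things; names that differ only in an ending like _2 or _b are one class to them, and where a whole thing is asked for, a point or a joint stands for the part that bears it (a point fixed in the world has none). Each returns a list of dicts, best first, with "score" (0 to 1); they miss things now and then, are a little off and sometimes report something else, mostly with a low value. They report only what shows in the picture. A call takes as long as a camera call. They do not tell look-alikes from the thing itself.
- spotter.trace(query, camera): "region" (420x560 bool, what is visible of it) and "bbox" ([left, top, right, bottom] in pixels, round what is visible of it).
The state is a dict: "clock": time; "q": joint angles; "qd": joint speeds; "joint_efforts": joint torques, N m; "tcp_pos": TCP position; "eef_rot": TCP orientation; "contact_force": force on the tool from outside, world axes, zero at the start; "moment": the same for the moment, N m; "gripper_width": finger opening in m; "grip_force": force on a finger pad.
Only numpy, scipy, OpenCV 4.12 (cv2) and the standard library are available. Lean on these libraries where they do the work, as an engineer would, in place of code of your own. Each camera call takes 0.05 s, during which the arm holds its last target. There are 200 camera calls.

### The job

A circuit board is lying ready in the open drawer of the grey board tester. Using only the fingertips, fold the raised hold-down flap right down over the board, then push the drawer fully home without slamming it, and then press the green start button down. Pick nothing up: the board stays seated in its orange nest, the red stop button is not pressed, and the blue bin, the bottle and the screwdriver stay where they are.

Things in the scene. Friction and masses are not known exactly. Their poses are not given: they have to be found in the camera images.
- tester: grey bench-top tester, fixed: housing 330 deep (x 0 to 330), 300 wide (y), 150 high, drawer in its front. Origin: at bench level in the middle of the housing's front face; its x axis points into the housing (away from the robot, the way the drawer is pushed in), y to the robot's left, z up
- drawer (a joint): how far the drawer is out, m: 0 = shut, front panel flat against the housing; 0.175 = end of travel; 0.17 at the start. It slides along the tester's x on stiff slides (about 4 N of friction) and stays where it is left. With the flap up it does not go under the housing roof
- drawer_face (a point): point on the outer (robot) face of the drawer's aluminium front panel, mid-width, at height 110; axes as the tester's. Panel 228 wide, 16 thick, from height 24 to 136. A dark horizontal bar handle (110 long, 10 thick) stands 30 off it lower down, axis at height 58: the panel above it is free to push on
- nest (a point): centre of the floor of the orange nest in the drawer, height 80, 111 behind the outer face of the front panel; moves with the drawer; axes as the tester's. Lips 7 high enclose the board with 2 of play all round
- flap_hinge (a point): middle of the flap's hinge line, height 99, which runs along the tester's x on the left (+y) edge of the nest: 0 in x, 83 in y, 19 in z from the nest point; moves with the drawer; axes as the tester's
- flap (a joint): angle of the hold-down flap, rad: 0 = flat over the board, pi/2 = upright; 1.15 to 1.55 at the start. Swings about flap_hinge, free edge towards the tester's -y as it comes down. Stiff hinge (about 0.17 N m): stays where it is left. Aluminium frame 108 wide (along x), 10 thick about the hinge line, reaching 162 from it, with a small red tab on the free edge to 180; shut, its top is at height 104
- flap_outer (a point): point on the flap's outer face (top when shut, +y side when standing), mid-width, 100 from the hinge line, 5 off the mid-plane. Here, between the frame bars, is a clear window 5 thick: its outer face is 2.5 inside this point; the solid end bar lies 140 to 162 from the hinge. Site axes turn with the flap: z out of the outer face, -y from hinge to free edge
- board: loose green circuit board 92 (x) x 112 (y), 3 thick with parts up to 6, lying in the nest; origin in the middle of its underside
- station: grey two-button box, fixed, 90 (x) x 165 (y) x 45 high, beside the tester; origin in the middle of its underside. The green start button is 42 towards its +y, the red stop button 42 towards its -y
- start_top (a point): centre of the top of the green start button (radius 16); pressed straight down, 6 of travel, fully down takes 5 N, springs back
- start (a joint): how far the start button is down, m: 0 = up, 0.006 = fully down
- stop (a joint): how far the red stop button is down, m: 0 = up
- bin: loose blue open bin 100 x 150 x 50 high, a few connectors in it; origin in the middle of its underside
- cleaner: loose closed white bottle with a red cap, radius 24, 110 high; origin in the middle of its underside
- driver: loose screwdriver lying on the bench, about 200 long; origin under its middle, handle towards its -x
There are look-alikes about, which are no part of the job. Of the things like the board, leave any that is black; of the rest the smaller one is meant.

How it is judged:
On the way, in this order (a step that is already met when the one before it is completed fails the run):
1. the flap is folded down over the board (value of joint flap below 0.06 rad and z of board in the frame of nest below 0.004 m and x of board in the frame of nest between -0.006 and 0.006 m and y of board in the frame of nest between -0.006 and 0.006 m), for 0.2 s.
2. the drawer is pushed fully home with the flap down (value of joint flap below 0.06 rad and value of joint drawer below 0.005 m), for 0.2 s.
3. the green start button is pressed down (all of step 2 and value of joint start above 0.004 m).
At the end, for the whole second after the job is handed in: flap flat (under 0.06 rad), drawer home (under 5 mm out), start button pressed after that (over 4 mm down) and released, board lying in its nest (within 6 mm sideways, 4 mm in height) (all of step 2 and value of joint start below 0.002 m and z of board in the frame of nest below 0.004 m and x of board in the frame of nest between -0.006 and 0.006 m and y of board in the frame of nest between -0.006 and 0.006 m); the robot touches nothing.
It fails at once if the drawer is slammed (faster than 0.4 m/s), or run in under the roof with the flap still up (less than 0.14 m out, flap over 0.3 rad) (velocity of joint drawer below -0.4 m/s or (value of joint drawer below 0.14 m and value of joint flap above 0.3 rad)).
It fails at once if the arm or the gripper's body, not the fingers, pushes the tester or its parts (over 8 N) (contact force between the arm and tester above 8 N).
It fails at once if the red stop button is pressed, or start before the drawer is home (over 3 mm) (value of joint stop above 0.003 m or (value of joint start above 0.003 m and value of joint drawer above 0.007 m)).
It fails at once if the board is lifted out of its nest (over 8 mm) (z of board in the frame of nest above 0.008 m).
It fails at once if the bin, the bottle or the screwdriver is picked up or moved more than 20 mm (distance of any of bin, cleaner, driver from where it was at the start of the episode above 0.02 m).
It also fails if it takes over 51 s, if anything falls off the work surface, if the arm or the gripper's body presses on something with over 40 N, if the wrist force passes 120 N, or if a joint passes its speed limit or range.

## Working session

There is one attempt and no reset: what is moved stays moved. The work goes in short steps, Python scripts to look and compute and a shell command to move; the robot and the scene stay as the last step left them, time stands still between calls to the robot, and variables do not carry over. Pictures are saved under pics/ and viewed, at most 10 in all, crops included, and the job is handed in when it is done.

```bash
mkdir -p pics
cat > h.py <<'E'
import numpy as np, cv2
from workcell import sense, capture, camera_params, job, spotter
def pts(cam, depth, mask=None):
    p=camera_params(cam); K=np.array([[p['fx'],0,p['cx']],[0,p['fy'],p['cy']],[0,0,1]])
    if mask is None: mask=np.ones(depth.shape,bool)
    v,u=np.nonzero(mask&(depth>0)); d=depth[v,u].astype(float)
    n=cv2.undistortPoints(np.stack([u,v],1).astype(float)[:,None],K,np.array(p['D'],float))[:,0]
    X=np.stack([n[:,0]*d,-n[:,1]*d,-d,np.ones_like(d)])
    return (np.linalg.inv(p['world_to_cam'])@X)[:3].T,u,v
E
python3 - <<'E'
from h import *
for c in ("scene","top"):
    im,d=capture(c); np.savez(f"{c}.npz",im=im,d=d)
    cv2.imwrite(f"pics/{c}0.png",im[:,:,::-1])
    for n in ["tester","drawer_face","nest","flap","board","station","start_top","bin","cleaner","driver"]:
        for r in spotter.trace(n,c)[:3]:
            P,u,v=pts(c,d,r["region"])
            if len(P): print(c,n,round(r["score"],2),np.array(r["bbox"]).astype(int).tolist(),np.median(P,0).round(3),np.percentile(P,2,axis=0).round(3),np.percentile(P,98,axis=0).round(3))
s=sense();print(s['clock'],s['tcp_pos'],s['eef_rot'])
E
```

```text
scene tester 0.61 [110, 143, 355, 415] [0.863 0.057 0.15 ] [ 0.489 -0.115  0.015] [1.    0.182 0.214]
scene drawer_face 0.84 [257, 139, 357, 229] [0.547 0.049 0.13 ] [ 0.479 -0.111  0.051] [0.636 0.1   0.254]
scene nest 0.9 [255, 141, 360, 230] [0.546 0.048 0.13 ] [ 0.475 -0.115  0.048] [0.636 0.101 0.254]
scene flap 0.9 [288, 140, 336, 224] [0.587 0.05  0.188] [0.498 0.017 0.101] [0.637 0.083 0.262]
scene board 0.92 [271, 190, 307, 216] [ 0.573 -0.016  0.083] [ 0.543 -0.056  0.081] [0.596 0.034 0.087]
scene board 0.86 [126, 206, 194, 246] [ 0.739 -0.308  0.004] [ 0.664 -0.376  0.   ] [ 0.809 -0.258  0.009]
scene board 0.57 [259, 138, 360, 229] [0.544 0.048 0.129] [ 0.342 -0.119  0.001] [0.637 0.102 0.254]
scene station 0.88 [423, 241, 505, 299] [0.51  0.391 0.045] [0.438 0.307 0.001] [0.541 0.468 0.068]
scene start_top 0.29 [169, 146, 232, 191] [ 0.505 -0.363  0.023] [ 0.454 -0.438 -0.   ] [ 0.567 -0.282  0.051]
scene bin 0.88 [169, 148, 229, 191] [ 0.504 -0.363  0.025] [ 0.457 -0.435  0.001] [ 0.567 -0.282  0.051]
scene cleaner 0.6 [242, 130, 258, 165] [ 0.379 -0.277  0.057] [ 0.36
[... 1138 characters left out ...]
461 0.068]
top station 0.52 [118, 244, 131, 254] [0.477 0.424 0.066] [0.463 0.411 0.058] [0.491 0.44  0.07 ]
top bin 0.9 [368, 212, 427, 251] [ 0.508 -0.37   0.005] [ 0.459 -0.437 -0.   ] [ 0.556 -0.284  0.051]
top cleaner 0.79 [368, 272, 386, 291] [ 0.371 -0.28   0.075] [ 0.345 -0.309  0.   ] [ 0.388 -0.264  0.112]
top cleaner 0.7 [118, 244, 131, 257] [0.474 0.425 0.066] [0.46  0.411 0.055] [0.491 0.441 0.07 ]
top driver 0.58 [183, 258, 197, 324] [0.387 0.26  0.022] [ 0.293  0.244 -0.001] [0.439 0.278 0.028]
top driver 0.42 [113, 225, 175, 265] [0.484 0.382 0.046] [0.436 0.302 0.002] [0.534 0.465 0.068]
1.1 [ 0.25090633 -0.62662783  0.23956806] [3.08477016e+00 5.94579808e-01 5.92181948e-05]
```

View pics/scene0.png

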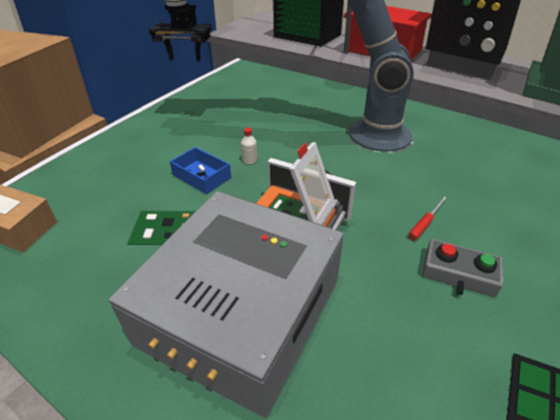

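View pics/top0.png

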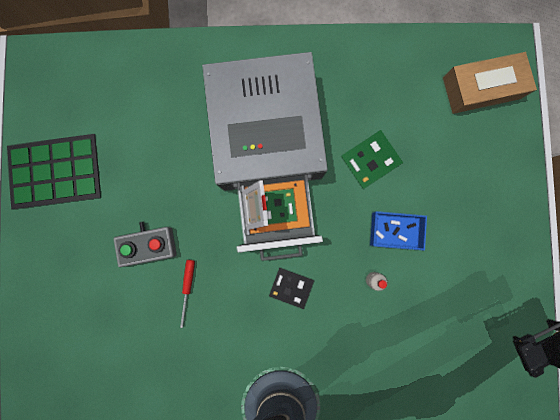

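The scene view shows the flap raised at about (318,185) and the station at (463,262), with the green button on its right. The top view shows the drawer panel at about (280,243), the roof with its front edge at row ~180, and the green button at (124,250).

Run:
```python
from h import *
z=np.load("top.npz"); P,u,v=pts("top",z["d"]); im=z["im"]
C=im[v,u].astype(int)
def rect(m,n):
    r=cv2.minAreaRect(P[m][:,:2].astype(np.float32)); print(n,m.sum(),np.round(r[0],4),np.round(r[1],4),round(r[2],2)); return cv2.boxPoints(r)
roof=(abs(P[:,2]-.15)<.005)&(u>195)&(u<335)&(v>45)&(v<190); print(rect(roof,"roof"))
pan=(abs(P[:,2]-.136)<.006)&(u>230)&(u<328)&(v>228)&(v<255); print(rect(pan,"panel"))
print(np.median(P[pan],0))
st=(abs(P[:,2]-.045)<.006)&(u>105)&(u<180)&(v>220)&(v<270); print(rect(st,"station"))
for n,m in (("green",(C[:,1]>C[:,0]*1.8)&(C[:,1]>C[:,2]*1.3)),("red",(C[:,0]>C[:,1]*2))):
    k=m&(P[:,2]>.058)&(P[:,2]<.08)&(u>105)&(u<180)&(v>220)&(v<270)
    print(n,k.sum(),P[k].mean(0),P[k].min(0),P[k].max(0))
# flap
for c in ("scene","top"):
    z=np.load(c+".npz"); P,u,v=pts(c,z["d"])
    m=(P[:,2]>.16)&(P[:,2]<.3)&(P[:,0]>.5)&(P[:,0]<.66)&(abs(P[:,1]-.05)<.07)
    # remove roof
    Q=P[m]; c0=np.median(Q,0)
    for _ in range(5):
        w=np.linalg.svd(Q-Q.mean(0),full_matrices=False)[2][2]; e=(Q-Q.mean(0))@w; Q=Q[abs(e)<max(.004,2*e.std())]
    print(c,"flap n",len(Q),w,Q.mean(0),e.std(),Q.min(0),Q.max(0))
```

```text
roof 13367 [0.8111 0.0179] [0.3551 0.3019] 5.61
[[ 0.61960673  0.15077358]
 [ 0.6491332  -0.14972496]
 [ 1.0025264  -0.11500111]
 [ 0.97299993  0.18549743]]
panel 547 [ 0.5016 -0.011 ] [0.0572 0.2275] 5.3
[[ 0.4625699   0.09961694]
 [ 0.48358944 -0.12689587]
 [ 0.54059166 -0.12160628]
 [ 0.51957214  0.10490653]]
[ 0.4816338  -0.0141171   0.13566754]
station 1275 [0.4827 0.3852] [0.0903 0.1663] 9.39
[[0.42452592 0.45989865]
 [0.45165265 0.29578495]
 [0.5407828  0.3105175 ]
 [0.5136561  0.4746312 ]]
green 102 [0.47519454 0.4248424  0.06602219] [0.4599354  0.41083852 0.05822004] [0.48837145 0.44110379 0.07092105]
red 94 [0.48965377 0.34231841 0.06634683] [0.47475926 0.32821326 0.05801825] [0.50331694 0.36052683 0.07131193]
scene flap n 1405 [ 0.08457924 -0.93433369 -0.346218  ] [0.58687073 0.04213142 0.21200017] 0.0013552848178848113 [0.52676942 0.01613961 0.16006564] [0.64002686 0.06814467 0.26955032]
top flap n 623 [ 0.08931754 -0.93109222 -0.35368016] [0.57935597 0.03747252 0.21732919] 0.0013835510767952978 [0.52458876 0.0147136  0.16040119] [0.63436083 0.06498556 0.26936024]
```

```bash
cat > w.py <<'E'
from h import *
from scipy.spatial.transform import Rotation as R
# usage: tool-tip centre in drawer frame (ex,ey from hinge line), yaw
s=sense(); Rm=R.from_rotvec(s['eef_rot']).as_matrix(); a=np.radians(5.5)
ex=np.array([np.cos(a),np.sin(a),0]); ey=np.array([-np.sin(a),np.cos(a),0])
tip=s['tcp_pos']+.017*Rm[:,2]; h=np.array([.576,.0787,.099])
d=tip-h; print('t',round(s['clock'],2),'tip',tip.round(4),'hinge-rel x,y,z',(d@ex).round(4),(d@ey).round(4),d[2].round(4))
print('toolx yaw',np.degrees(np.arctan2(Rm[1,0],Rm[0,0])).round(2),'toolz',Rm[:,2].round(3),'F',np.round(s['contact_force'],2),'w',s['gripper_width'])
E
python3 -m inch '[[[0,0,8.15,0,0,-0.04,1],[0,0,8.15,0,0,-0.045,1],[0,0,0,0.011,-0.02,-0.01,1],[0,0,0,0.022,-0.039,0,1],[0,0,0,0.022,-0.039,0,1],[0,0,0,0.022,-0.039,0,1],[0,0,0,0.022,-0.039,0,1],[0,0,0,0.022,-0.039,0,1],[0,0,0,0.022,-0.039,0,1],[0,0,0,0.022,-0.039,0,1]]]' 20; python3 w.py
```

```text
clock: 2.1
tcp_pos: [0.3874, -0.3174, 0.3349]
eef_rot: [3.137, 0.151, 0.001]
contact_force: [0.5, 0.2, -1.2]
gripper_width: 0.0149
grip_force: 0.0
t 2.1 tip [ 0.3874 -0.3174  0.3179] hinge-rel x,y,z -0.2257 -0.3762 0.2189
toolx yaw 5.51 toolz [ 0.001 -0.001 -1.   ] F [ 0.5   0.22 -1.2 ] w 0.014921265821185112
```

```bash
python3 -m inch '[[[0,0,0,0.022,-0.04,0,1],[0,0,0,0.022,-0.04,0,1],[0,0,0,0.022,-0.04,0,1],[0,0,0,0.022,-0.04,0,1],[0,0,0,0.022,-0.04,0,1],[0,0,0,0.022,-0.04,0,1],[0,0,0,0.022,-0.04,0,1],[0,0,0,0.022,-0.04,0,1],[0,0,0,0.018,-0.035,0,1],[0,0,0,0.01,-0.02,0,1]]]' ; python3 -m inch '[[[0,0,0,0,0,0,1],[0,0,0,0,0,0,1],[0,0,0,0,0,0,1]]]'>/dev/null; python3 w.py
python3 - <<'E'
from h import *
im,d=capture("top"); cv2.imwrite("pics/top1.png",cv2.resize(im[100:300,150:400,::-1],(750,600)))
E
```

```text
clock: 3.1
tcp_pos: [0.5544, 0.0778, 0.3347]
eef_rot: [-3.136, -0.158, -0.001]
contact_force: [0.3, -0.2, 0.4]
gripper_width: 0.0007
grip_force: 0.0
t 3.4 tip [0.5538 0.072  0.3175] hinge-rel x,y,z -0.0227 -0.0045 0.2185
toolx yaw 5.38 toolz [-0.    -0.001 -1.   ] F [ 0.04 -0.64 -0.36] w 0.00041595541714472336
```

View pics/top1.png

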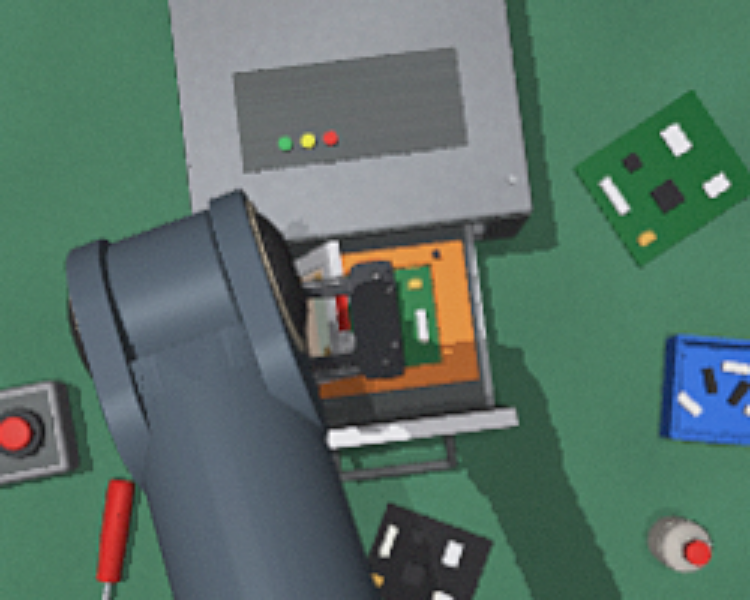

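The arm hangs over the flap (about (330,310) in the crop) with the tip still above it. Next I go past it to +y and descend.

```bash
python3 -m inch '[[[0,0,0,0.01,-0.02,0,1],[0,0,0,0.01,-0.018,0,1],[0,0,0,0,0,0,1],[0,0,0,0,0,0.03,1],[0,0,0,0,0,0.03,1],[0,0,0,0,0,0.03,1],[0,0,0,0,0,0,1],[0,0,0,0,0,0,1]]]'; python3 w.py
python3 - <<'E'
from h import *
im,d=capture("scene"); cv2.imwrite("pics/s1.png",cv2.resize(im[60:300,190:390,::-1],(600,600)[::-1] if 0 else (500,600)))
E
```

```text
clock: 4.25
tcp_pos: [0.5704, 0.1122, 0.2451]
eef_rot: [3.138, 0.148, 0.0]
contact_force: [0.7, -0.1, 1.4]
gripper_width: 0.0003
grip_force: 0.0
t 4.25 tip [0.5704 0.1122 0.2281] hinge-rel x,y,z -0.0024 0.0339 0.1291
toolx yaw 5.42 toolz [ 0.    -0.001 -1.   ] F [ 0.69 -0.06  1.43] w 0.0002891138293523697
```

View pics/s1.png

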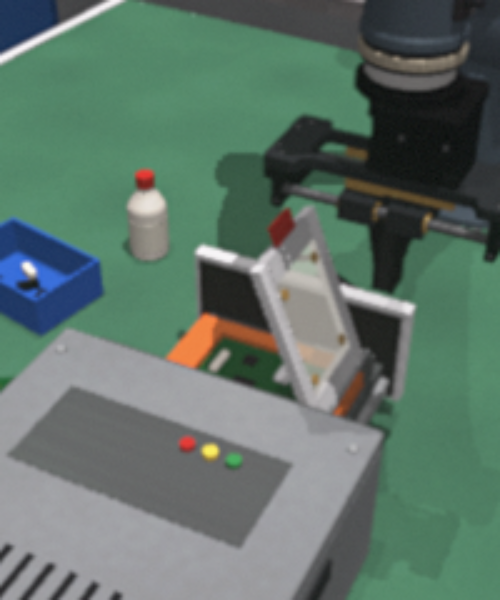

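```bash
python3 -m inch '[[[0,0,0,0,0.03,0.003,1],[0,0,0,0,0.03,0.003,1],[0,0,0,0,0.013,0.006,1],[0,0,0,0,0.013,0.006,1],[0,0,0,0,0.011,0.008,1],[0,0,0,0,0.011,0.008,1],[0,0,0,0,0.009,0.01,1],[0,0,0,0,0.008,0.01,1],[0,0,0,0,0.007,0.011,1],[0,0,0,0,0.006,0.011,1]]]'; python3 w.py
python3 - <<'E'
from h import *
im,d=capture("scene"); cv2.imwrite("pics/s2.png",cv2.resize(im[60:300,190:390,::-1],(500,600)))
E
```

```text
clock: 5.3
tcp_pos: [0.5834, -0.0243, 0.1673]
eef_rot: [-3.138, -0.151, 0.001]
contact_force: [0.2, -0.5, -0.6]
gripper_width: 0.0002
grip_force: 0.3
t 5.3 tip [ 0.5834 -0.0243  0.1503] hinge-rel x,y,z -0.0025 -0.1032 0.0513
toolx yaw 5.53 toolz [-0.001  0.    -1.   ] F [ 0.16 -0.5  -0.56] w 0.00021395171414446954
```

View pics/s2.png

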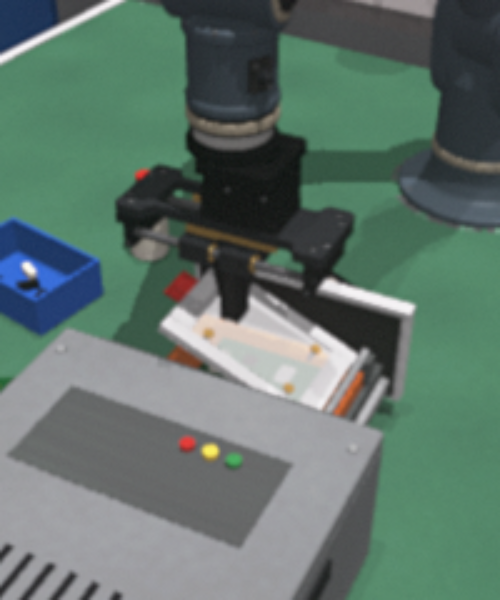

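The flap is half down and following the fingertip, at (235,310) in the crop. I'll continue to flat with a slight press.

```bash
python3 -m inch '[[[0,0,0,0,0.005,0.012,1],[0,0,0,0,0.004,0.012,1],[0,0,0,0,0.002,0.012,1],[0,0,0,0,0.002,0.01,1],[0,0,0,0,0,0.004,1],[0,0,0,0,0,0.002,1],[0,0,0,0,0,0,1],[0,0,0,0,0,0,1]]]'; python3 w.py
```

```text
clock: 6.15
tcp_pos: [0.5862, -0.0371, 0.1188]
eef_rot: [3.136, 0.151, 0.005]
contact_force: [-2.1, -1.3, 12.3]
gripper_width: 0.0005
grip_force: 6.1
t 6.15 tip [ 0.5862 -0.0371  0.1018] hinge-rel x,y,z -0.0009 -0.1162 0.0028
toolx yaw 5.52 toolz [ 0.003 -0.001 -1.   ] F [-2.09 -1.33 12.3 ] w 0.0005398963308067255
```

```bash
python3 -m inch '[[[0,0,0,0,0,-0.03,1],[0,0,0,0,0,-0.03,1],[0,0,0,-0.02,-0.003,-0.02,1],[0,0,0,-0.03,-0.01,0,1],[0,0,0,-0.03,-0.01,0,1],[0,0,0,-0.03,-0.01,0,1],[0,0,0,-0.025,0,0,1],[0,0,0,0,0,0,1],[0,0,0,0,0,0,1]]]'; python3 w.py;  python3 - <<'E'
from h import *
im,d=capture("scene"); cv2.imwrite("pics/s3.png",cv2.resize(im[60:300,190:390,::-1],(500,600)))
P,u,v=pts("scene",d)
a=np.radians(5.5);ex=np.array([np.cos(a),np.sin(a)]);ey=np.array([-ex[1],ex[0]])
D=P[:,:2]-np.array([.576,.0787]);x=D@ex;y=D@ey
for lo,hi in((-.06,-.03),(-.1,-.06),(-.135,-.1),(-.16,-.142)):
    m=(abs(x)<.05)&(y>lo)&(y<hi)&(P[:,2]>.07)&(P[:,2]<.2); print(lo,hi,m.sum(),np.percentile(P[m,2],[10,50,90]).round(4))
E
```

```text
clock: 7.05
tcp_pos: [0.4475, -0.0171, 0.1968]
eef_rot: [3.137, 0.151, 0.002]
contact_force: [-0.1, 0.7, 0.5]
gripper_width: 0.0005
grip_force: 0.0
t 7.05 tip [ 0.4475 -0.0171  0.1798] hinge-rel x,y,z -0.1371 -0.083 0.0808
toolx yaw 5.51 toolz [ 0.001 -0.    -1.   ] F [-0.11  0.66  0.47] w 0.0005171352112318258
-0.06 -0.03 302 [0.1002 0.1017 0.1041]
-0.1 -0.06 390 [0.1003 0.1017 0.1036]
-0.135 -0.1 323 [0.1002 0.1017 0.1038]
-0.16 -0.142 157 [0.1023 0.1037 0.1049]
```

View pics/s3.png

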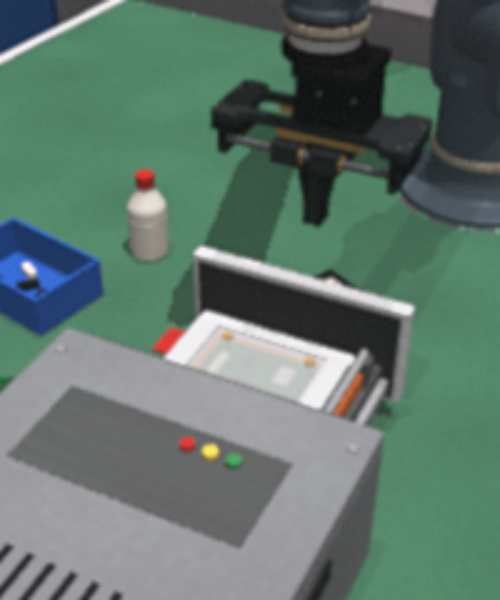

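The flap lies flat: window at 101.7 mm and end bar at 103.7 mm, as specified. The fingertip stands clear in front of the panel. Next I descend and make contact gently.

```bash
python3 -m inch '[[[0,0,0,0,0,0.03,1],[0,0,0,0,0,0.03,1],[0,0,0,0,0,0.012,1],[0,0,0,0.004,0,0,1],[0,0,0,0.006,0,0,1],[0,0,0,0.006,0,0,1],[0,0,0,0.006,0,0,1],[0,0,0,0.006,0,0,1],[0,0,0,0.01,0,0,1],[0,0,0,0.01,0,0,1]]]'; python3 w.py
```

```text
clock: 8.1
tcp_pos: [0.4945, -0.0126, 0.1246]
eef_rot: [3.137, 0.151, -0.003]
contact_force: [-4.0, -0.9, 2.4]
gripper_width: 0.0001
grip_force: 2.4
t 8.1 tip [ 0.4944 -0.0126  0.1076] hinge-rel x,y,z -0.0899 -0.083 0.0086
toolx yaw 5.51 toolz [-0.002 -0.001 -1.   ] F [-3.95 -0.89  2.35] w 0.00014875886346387004
```

```bash
python3 -m inch '[[[0,0,0,0.013,0,0,1],[0,0,0,0.013,0,0,1],[0,0,0,0.013,0,0,1],[0,0,0,0.013,0,0,1],[0,0,0,0.013,0,0,1],[0,0,0,0.013,0,0,1],[0,0,0,0.013,0,0,1],[0,0,0,0.013,0,0,1],[0,0,0,0.01,0,0,1],[0,0,0,0.006,0,0,1]]]'; python3 w.py; python3 -m inch '[[[0,0,0,0.005,0,0,1],[0,0,0,0.005,0,0,1],[0,0,0,0.004,0,0,1],[0,0,0,0.003,0,0,1],[0,0,0,0.003,0,0,1],[0,0,0,0,0,0,1]]]'; python3 w.py
```

```text
clock: 9.1
tcp_pos: [0.6154, -0.001, 0.1246]
eef_rot: [3.138, 0.151, 0.0]
contact_force: [-4.5, -1.6, 3.8]
gripper_width: 0.0005
grip_force: 2.3
t 9.1 tip [ 0.6154 -0.001   0.1076] hinge-rel x,y,z 0.0316 -0.0831 0.0086
toolx yaw 5.5 toolz [ 0. -0. -1.] F [-4.45 -1.63  3.77] w 0.0004799634906006244
clock: 9.7
tcp_pos: [0.634, 0.0008, 0.1244]
eef_rot: [3.137, 0.151, -0.002]
contact_force: [-5.2, -1.9, 2.0]
gripper_width: 0.0004
grip_force: 2.5
t 9.7 tip [0.634  0.0008 0.1074] hinge-rel x,y,z 0.0503 -0.0831 0.0084
toolx yaw 5.51 toolz [-0.001 -0.001 -1.   ] F [-5.19 -1.9   2.01] w 0.0003901267945147418
```

Force is still about 5 N, so it hasn't reached the stop; I'll push slowly until it rises.

```bash
python3 -m inch '[[[0,0,0,0.003,0,0,1],[0,0,0,0.002,0,0,1],[0,0,0,0.002,0,0,1],[0,0,0,0,0,0,1],[0,0,0,0,0,0,1]]]'; python3 w.py
```

```text
clock: 10.2
tcp_pos: [0.6341, 0.0009, 0.1239]
eef_rot: [3.135, 0.151, -0.027]
contact_force: [-22.4, -3.4, 14.0]
gripper_width: 0.0003
grip_force: 10.9
t 10.2 tip [0.6338 0.0009 0.1069] hinge-rel x,y,z 0.0501 -0.083 0.0079
toolx yaw 5.5 toolz [-0.017 -0.003 -1.   ] F [-22.42  -3.35  13.96] w 0.0003173177547011953
```

Force rose to 22 N with no travel, so the drawer is home. Next I retreat and go above the green button.

```bash
python3 -m inch '[[[0,0,0,-0.02,0,0,1],[0,0,0,-0.025,0,0,1],[0,0,0,0,0,-0.04,1],[0,0,0,0,0,-0.04,1],[0,0,0,-0.006,-0.03,0,1],[0,0,0,-0.007,-0.04,0,1],[0,0,0,-0.007,-0.04,0,1],[0,0,0,-0.007,-0.04,0,1],[0,0,0,-0.007,-0.04,0,1],[0,0,0,-0.007,-0.04,0,1]]]'; python3 -m inch '[[[0,0,0,-0.007,-0.04,0,1],[0,0,0,-0.007,-0.04,0,1],[0,0,0,-0.007,-0.04,0,1],[0,0,0,-0.007,-0.04,0,1],[0,0,0,-0.005,-0.03,0,1],[0,0,0,0,-0.015,0,1],[0,0,0,0,0,0,1],[0,0,0,0,0,0,1],[0,0,0,0,0,0,1]]]'; python3 w.py
python3 - <<'E'
from h import *
im,d=capture("scene"); cv2.imwrite("pics/s4.png",cv2.resize(im[100:370,110:540,::-1],(800,502)))
P,u,v=pts("scene",d); C=im[v,u].astype(int)
m=(C[:,1]>C[:,0]*1.8)&(C[:,1]>C[:,2]*1.3)&(P[:,2]>.055)&(P[:,2]<.09)&(P[:,1]>.38)&(P[:,0]<.6)
print(m.sum(),P[m].mean(0),P[m].min(0),P[m].max(0))
# panel from top
im,d=capture("top");P,u,v=pts("top",d);a=np.radians(5.5);ex=np.array([np.cos(a),np.sin(a)]);ey=np.array([-ex[1],ex[0]])
D=P[:,:2]-np.array([.4735,-.0145]);x=D@ex;y=D@ey
m=(abs(P[:,2]-.136)<.004)&(abs(y)<.1)&(x>.1)&(x<.2); print('panel',m.sum(),np.percentile(x[m],[5,50,95]))
E
```

```text
clock: 11.2
tcp_pos: [0.5342, 0.2254, 0.2052]
eef_rot: [-3.135, -0.152, -0.006]
contact_force: [0.6, -0.0, -0.1]
gripper_width: 0.0002
grip_force: 0.0
clock: 12.1
tcp_pos: [0.4826, 0.4212, 0.2044]
eef_rot: [3.137, 0.146, 0.001]
contact_force: [0.3, -0.2, 0.6]
gripper_width: 0.0003
grip_force: 0.0
t 12.1 tip [0.4826 0.4212 0.1874] hinge-rel x,y,z -0.0601 0.3498 0.0884
toolx yaw 5.33 toolz [ 0.001 -0.001 -1.   ] F [ 0.32 -0.24  0.63] w 0.0002954674120988636
163 [0.4817729  0.42681535 0.06573447] [0.46458886 0.4109415  0.05683138] [0.49399731 0.44418204 0.07035175]
panel 401 [0.16996823 0.17675713 0.18351931]
```

View pics/s4.png

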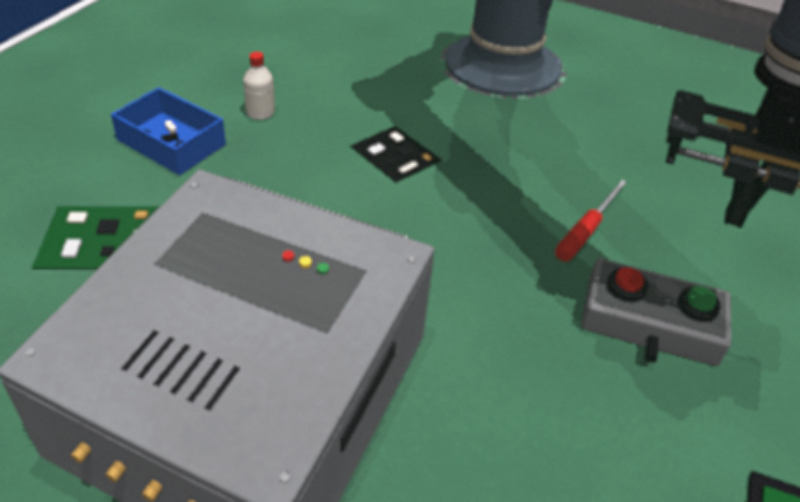

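The drawer is shut (panel moved 170 mm) and the green button at (700,300) is clear below the gripper. Pressing next.

```bash
python3 -m inch '[[[0,0,0,-0.004,-0.005,0.03,1],[0,0,0,0,0,0.035,1],[0,0,0,0,0,0.03,1],[0,0,0,0,0,0.015,1],[0,0,0,0,0,0.005,1],[0,0,0,0,0,0.003,1],[0,0,0,0,0,0.003,1],[0,0,0,0,0,0.003,1],[0,0,0,0,0,0,1]]]'; python3 w.py
```

```text
clock: 13.1
tcp_pos: [0.4774, 0.4287, 0.0817]
eef_rot: [-3.136, -0.151, -0.004]
contact_force: [0.1, 0.5, 3.2]
gripper_width: 0.0004
grip_force: 1.5
t 13.1 tip [0.4774 0.4288 0.0647] hinge-rel x,y,z -0.0646 0.3579 -0.0343
toolx yaw 5.52 toolz [ 0.002  0.002 -1.   ] F [0.12 0.53 3.25] w 0.00035918869032614334
```

```bash
python3 -m inch '[[[0,0,0,0,0,0.002,1],[0,0,0,0,0,0.002,1],[0,0,0,0,0,0.002,1],[0,0,0,0,0,0,1],[0,0,0,0,0,0,1]]]'; python3 w.py
```

```text
clock: 13.6
tcp_pos: [0.4774, 0.4288, 0.0782]
eef_rot: [-3.137, -0.151, -0.005]
contact_force: [-2.1, -4.5, 20.2]
gripper_width: 0.0004
grip_force: 9.9
t 13.6 tip [0.4775 0.4288 0.0612] hinge-rel x,y,z -0.0645 0.3579 -0.0378
toolx yaw 5.5 toolz [ 0.003  0.001 -1.   ] F [-2.11 -4.47 20.23] w 0.0003900345674895678
```

20 N against the bottom stop after the spring ramp: fully pressed. Now I release and check.

```bash
python3 -m inch '[[[0,0,0,0,0,-0.02,1],[0,0,0,0,0,-0.04,1],[0,0,0,0,0,-0.04,1],[0,0,0,0,0,-0.02,1],[0,0,0,0,0,0,1],[0,0,0,0,0,0,1],[0,0,0,0,0,0,1]]]'
python3 - <<'E'
from h import *
im,d=capture("top");P,u,v=pts("top",d);a=np.radians(5.5);ex=np.array([np.cos(a),np.sin(a)]);ey=np.array([-ex[1],ex[0]])
D=P[:,:2]-np.array([.4735,-.0145]);x=D@ex;y=D@ey
m=(abs(P[:,2]-.136)<.004)&(abs(y)<.1)&(x>.1)&(x<.2); print('panel',m.sum(),np.percentile(x[m],[5,50,95]))
im,d=capture("scene");P,u,v=pts("scene",d); C=im[v,u].astype(int)
m=(C[:,1]>C[:,0]*1.8)&(C[:,1]>C[:,2]*1.3)&(P[:,2]>.055)&(P[:,2]<.09)&(P[:,1]>.38)&(P[:,0]<.6)
print(m.sum(),P[m].mean(0),P[m].max(0))
print(job.job_done())
E
```

```text
clock: 14.3
tcp_pos: [0.4758, 0.4268, 0.1924]
eef_rot: [3.135, 0.151, -0.004]
contact_force: [0.9, -0.1, -0.8]
gripper_width: 0.0004
grip_force: 0.0
panel 405 [0.17016592 0.1767981  0.18349983]
160 [0.48189808 0.42705517 0.06570517] [0.49336639 0.44403524 0.07023792]
the job is handed in; nothing more can be done
None
```

I folded the flap flat, pushed the drawer home, pressed and released the green button, and handed the job in at about 14 s; no verdict came back, but my last camera check showed the drawer shut and the button up.

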